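Lock the slicer's blade cassette with its pin

ROBOT

A 7-joint arm with a two-finger parallel gripper is mounted at the origin on a cart in front of the work surface, level with it; the furniture and walls round the work are solid. World frame = base frame: x ahead of the robot, y to its left, z up, the work surface at z = 0. Lengths are in m, angles in rad, forces in N, time in s.
With the tool pointing down it reaches from about 0.425 to 0.925 m from the base axis. Payload 6.8 kg.
Tool frame: the origin (TCP) lies midway between the tips of the shut fingers; the grasp point (between the pads) lies 19 mm behind it; z points along the fingers, x is the direction in which the jaws open and shut, and the axes are right-handed (so a half turn about z gives the same grasp; the last joint's range is limited). The gripper opens to 85 mm and grips with 20 to 120 N. Pads are 22 mm wide; open, the fingers measure 114 mm over their backs; the gripper's body (76 mm by 85 mm) begins 54 mm behind the grasp point. The pads swing forward as they close: fully open they stand 13 mm farther back than shut.
Start: joints at [-1.341, 0.477, 0.022, 1.555, -0.011, 1.109, -0.083], TCP at [0.224, 0.637, 0.231] pointing down, gripper open.
Joint ranges: [-2.96, 2.96], [-0.34, 2.1], [-1.41, 1.46], [0.24, 2.44], [-1.37, 4.51], [0.17, 1.92], [-2.96, 2.96]. Speed limits (rad/s): [2.39, 2.39, 3.14, 3.14, 3.14, 3.14, 3.14].

INTERFACE

Orientations are given as a unit quaternion [w, x, y, z].
In Python, from station import read_state, snapshot, calibration, sign_off gives the robot as it stands.
- The arm moves only by the tool arm_command, never from a script. Its argument "targets" is a list of rows, each an object with "linear": the shift along the tool's x, y, z in mm, a list of three; "delta_rot": the turn, a rotation vector about the tool's x, y, z in degrees, a list of three; "hand": the gripper's target within -1 to 1 (fully open at 1, half-way at 0, shut at -1). In form: [{"linear": [x, y, z], "delta_rot": [ax, ay, az], "hand": hand}, ...]. A call has 1 to 20 rows; each row is the pose to reach, as a shift and turn from the pose measured when the call began, along the tool's axes at that moment; what a row does not reach only later rows make up. A row lasts 1/8 s, in which the tool goes at most 62.5 mm and 10.7 degrees, less where a joint would pass 70% of its speed; a pose out of reach is approached as far as the arm can. A call with a gripper value outside its range is refused whole. The fingers move at their own pace and stop on an object; the grip force is fixed at half the most. Time passes only in rows, so rows that repeat a pose let the fingers close. It gives the time, the measured TCP pose, the force and the opening at its end, in the units of the state.
- read_state(): the state, without advancing time (a new reading comes with each control period).
- snapshot(name): name is "scene" or "top"; returns the picture (420x560x3 uint8, red, green, blue); there is no depth.
- calibration(name): a dict with "K" (3x3 intrinsics, pixels), "camera_from_world" (4x4, takes a point from world to camera coordinates). Camera axes: x right, y up, looking along -z (the intrinsics and any distortion apply to the point x, -y, -z); pixel columns grow to the right and rows downward; lengths in m; the calibration is good to about 2 mm. A picture is of the moment at which its call begins. calibration takes no time and is no camera call.
- sign_off(): hands the job in, once; it reports no verdict.
The state is a dict: "time": time; "joints": joint angles; "qvel": joint speeds; "tau": joint torques, N m; "tool_pos": TCP position; "eef_rot": TCP orientation; "contact_force": force on the tool from outside, world axes, zero at the start; "torque": the same for the moment, N m; "opening": finger opening in m.
Only numpy, scipy, OpenCV 4.12 (cv2) and the standard library are available. Lean on these libraries where they do the work, as an engineer would, in place of code of your own. Each camera call takes 0.05 s, during which the arm holds its last target.

TASK

Push the green-fronted blade cassette fully home into the bench slicer, then take the red-headed lock pin from the caddy and lock the cassette with it: put the pin down through the slot in the cover, feel along for the hidden hole in the bush underneath, and let it go fully home, upright with its collar down on the cover. Leave the grey-headed pin and everything else standing as it is.

Things in the scene. Friction and masses are not known exactly. Their poses are not given: they have to be found in the camera images.
- slicer: bench slicer fixed to the table, left or right, turned up to 0.25 rad: light grey box 90 mm (its x) by 180 mm (its y, -85 to +95), steel cover top at z = 90 mm. Origin on the table below the centre of the cover's slot, z up. A light grey open hopper 70 x 54 mm stands on the cover at y = +35 to +89, up to z = 120 mm.
- slot (a point): centre of the slot in the cover, at the cover's top face (z = 90 mm). The through slot is 18 mm wide (slicer x) and 48 mm long (slicer y); the cover is 8 mm thick, with a hollow below it.
- bush_top (a point): 52 mm straight below the slot's centre, on the flat top (z = 38 mm) of the cassette's hidden steel bush. With the cassette home its one round hole, 17 mm across and 30 mm deep, open below, lies centred across the slot but anywhere within 12 mm either way along it (slicer y) from this point, by the thickness setting; the bush does not yield. Feel for it.
- cassette (a joint): how far the blade cassette is pulled out, m: 0 is fully home (hard stop), up to 0.06; it slides out along the slicer's -y with about 2.5 N of friction and stays where it is left.
- cassette_front (a point): centre of the outer face of the cassette's green front plate (86 mm wide along the slicer's x, 68 mm high, from 10 to 78 mm above the table). The face looks along the slicer's -y; push it along +y. Moves with the cassette.
- pin_caddy: grey block fixed to the table, 130 mm (its x) by 56 mm (its y) and 50 mm high, origin under its centre, with two upright sockets 15 mm in diameter and 40 mm deep at x = -32 and +32 mm. The two pins stand in them, either way round.
- lock_pin: loose steel pin, RED round head, 90 to 180 g. Origin at the centre of its tip, z towards the head. Shaft 14 mm across from 0 to 80 mm (lowest 6 mm taper to 9 mm), collar 32 mm across from 80 to 86, cylindrical head 26 mm across from 86 to 128 (grasp here). Starts upright in a socket, tip 10 mm above the table. Home in the slicer its collar rests on the cover, tip again at 10 mm.
- spare_pin: the other pin, GREY head, shaft only 50 mm (98 mm long in all), otherwise the same; leave it in the caddy.
- bowl_stack: white bowls nested upside down, 89 mm across, 62 mm high, origin under its centre; beside the caddy. Leave alone.
- pepper_shaker: pepper shaker 43 mm across, 75 mm high, origin under its centre; beside the caddy. Leave alone.
- toothpick_jar: red toothpick jar 46 mm across, 66 mm high, origin under its centre. Leave alone.
- soup_spoon: white soup spoon lying on the table, 141 x 43 x 34 mm, origin under its centre. Leave alone.
- back_bowls: white bowls nested upside down at the back, 89 mm across, 62 mm high. Leave alone.
- drink_dispenser: big two-tank drink dispenser at the left end, 406 x 459 x 633 mm (x, y, z), fixed; origin under its middle. Its drip trays reach 203 mm towards the robot and its right side 229 mm to the right of the origin. Keep the arm clear of it.
- black_rack: black wire rack with bowls and cutlery along the back, about 0.45 m wide (world y) and 0.6 m high, fixed; origin under its middle, front posts about 130 mm nearer the robot than the origin. Keep clear of it.
- spare_spout: cream plastic spout standing on the table, 33 mm across, 48 mm high. Leave alone.
Not all that is in view belongs to the job. What is shaped like the lock_pin but blue or purple is not meant.

How it is judged:
By the outcome, as a careful person would: the job done as asked, in the order asked, and still so for the second after the job is handed in, with the robot touching nothing.
It also fails if it takes over 58 s, if anything falls off the work surface, if the arm or the gripper's body presses on something with over 40 N, if the wrist force passes 120 N, or if a joint passes its speed limit or range.

## Working session

There is one attempt and no reset: what is moved stays moved. The work goes in short steps, Python scripts to look and compute and a tool call to move; the robot and the scene stay as the last step left them, time stands still between calls to the robot, and variables do not carry over. Pictures are saved under pics/ and viewed, and the job is handed in when it is done.

Besides the shell and the picture viewer there is one more tool, called after "Emit:" by a JSON object that holds its "fn" and its "kwargs". arm_command: Moves the arm, as the interface text tells. Its arguments: {"type":"object","properties":{"targets":{"type":"array","items":{"type":"object","properties":{"linear":{"type":"array","items":{"type":"number"}},"delta_rot":{"type":"array","items":{"type":"number"}},"hand":{"type":"number"}}}}},"required":["targets"]}

```bash
mkdir -p pics; ls
python3 - <<'E'
from station import *
import cv2,json
print(read_state())
for n in("scene","top"):
    c=calibration(n);print(n,c)
    im=snapshot(n);cv2.imwrite(f"pics/{n}0.png",im[:,:,::-1])
E
```

```text
pics
{'time': 0.0, 'joints': array([-1.34104634,  0.47776904,  0.02233085,  1.55643418, -0.01145605,
        1.10928841, -0.08311512]), 'qvel': array([-4.88603857e-04,  2.87748034e-04, -1.20798732e-03, -6.38650645e-04,
        4.08072270e-04,  3.65928183e-05, -8.30434392e-04]), 'tau': array([ 1.60735271e-04, -5.96444285e+01,  1.60823710e+00, -2.81199110e+01,
        1.24725714e-02,  9.12841293e-03,  1.42596471e-05]), 'tool_pos': array([0.22356345, 0.63629026, 0.23035367]), 'eef_rot': array([ 5.77247303e-04,  8.15912407e-01,  5.78174852e-01, -6.71448339e-04]), 'contact_force': array([-1.06355518,  0.24591544, -0.12065838]), 'torque': array([ 0.00307831, -0.06343957,  0.01737645]), 'opening': 0.08532498517315662}
scene {'K': array([[441.84997224,   0.        , 280.69221015],
       [  0.        , 441.84997224, 209.68355443],
       [  0.        ,   0.        ,   1.        ]]), 'camera_from_world': array([[ 0.62970255, -0.7768158 ,  0.00564867, -0.40082992],
       [ 0.42172962,  0.34795103,  0.83730174, -0.35208602],
       [-0.65239468, -0.52486883,  0.54671189, -1.03909565],
       [ 0.        ,  0.        ,  0.        ,  1.        ]])}
top {'K': array([[488.84289894,   0.        , 273.04578639],
       [  0.        , 488.84289894, 214.73243997],
       [  0.        ,   0.        ,   1.        ]]), 'camera_from_world': array([[-0.01392997, -0.99988657, -0.00572778,  0.03665113],
       [ 0.99115661, -0.0145639 ,  0.13189569, -0.65410881],
       [-0.13196415, -0.00383982,  0.99124705, -1.82318976],
       [ 0.        ,  0.        ,  0.        ,  1.        ]])}
```

View pics/scene0.png

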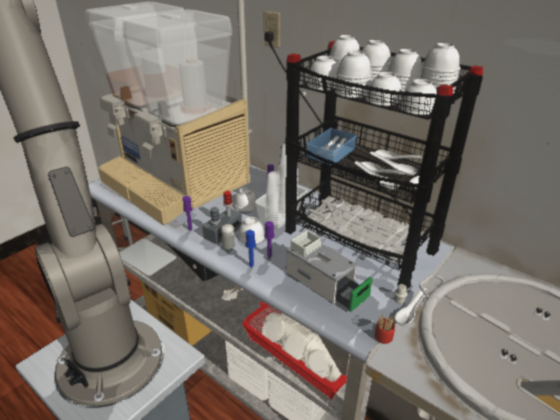

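View pics/top0.png

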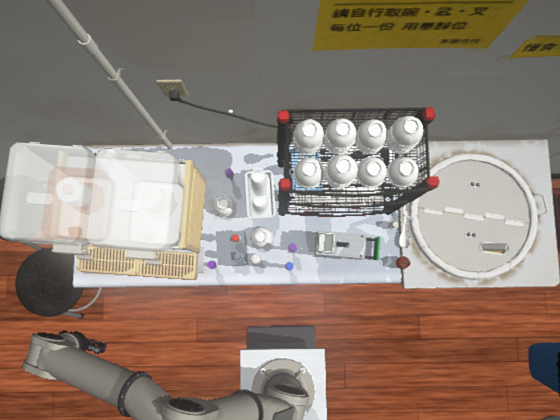

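```bash
python3 - <<'E'
import cv2
im=cv2.imread("pics/top0.png");
cv2.imwrite("pics/topL.png",cv2.resize(im[150:310,60:260],None,fx=3.9,fy=3.7,interpolation=cv2.INTER_CUBIC)) 
cv2.imwrite("pics/topR.png",cv2.resize(im[150:310,280:480],None,fx=3.9,fy=3.7,interpolation=cv2.INTER_CUBIC))
E
python3 - <<'E'
import cv2
im=cv2.imread("pics/top0.png");
def crop(im,u0,v0,w,h,f,fn):
    c=cv2.resize(im[v0:v0+h,u0:u0+w],None,fx=f,fy=f,interpolation=cv2.INTER_CUBIC)
    for k in range(0,w,10): cv2.putText(c,str(u0+k),(k*f,10),0,.35,(0,0,255),1); cv2.line(c,(k*f,12),(k*f,18),(0,0,255),1)
    for k in range(0,h,10): cv2.putText(c,str(v0+k),(0,k*f+4),0,.35,(0,0,255),1); cv2.line(c,(24,k*f),(30,k*f),(0,0,255),1)
    cv2.imwrite(fn,c)
crop(im,200,220,100,60,8,"pics/a.png")
crop(im,300,220,100,60,8,"pics/b.png")
im=cv2.imread("pics/scene0.png");
crop(im,270,220,130,90,6,"pics/c.png")
crop(im,170,180,130,90,6,"pics/d.png")
E
```

```text
(no output)
```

View pics/a.png

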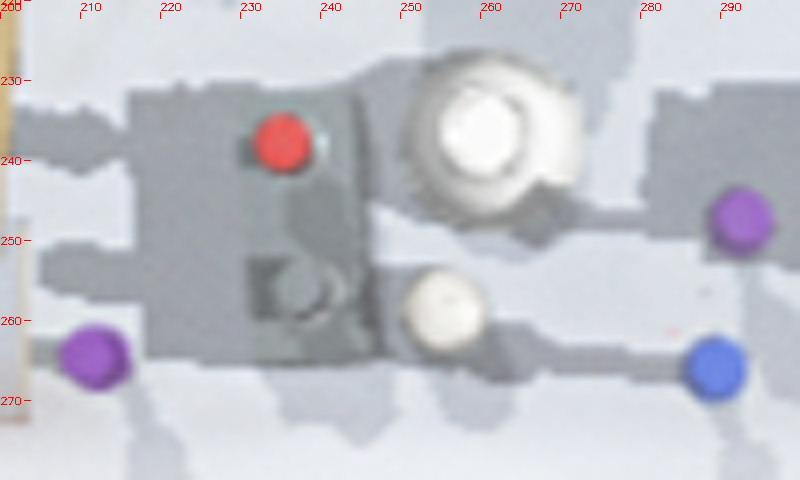

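View pics/b.png

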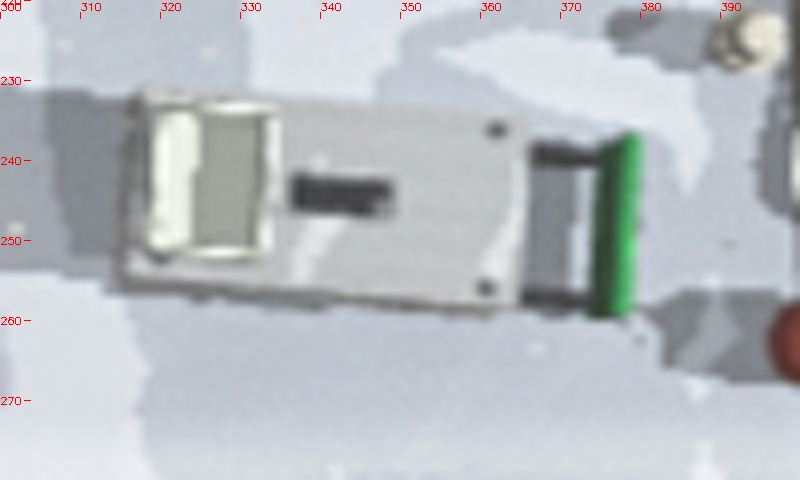

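View pics/c.png

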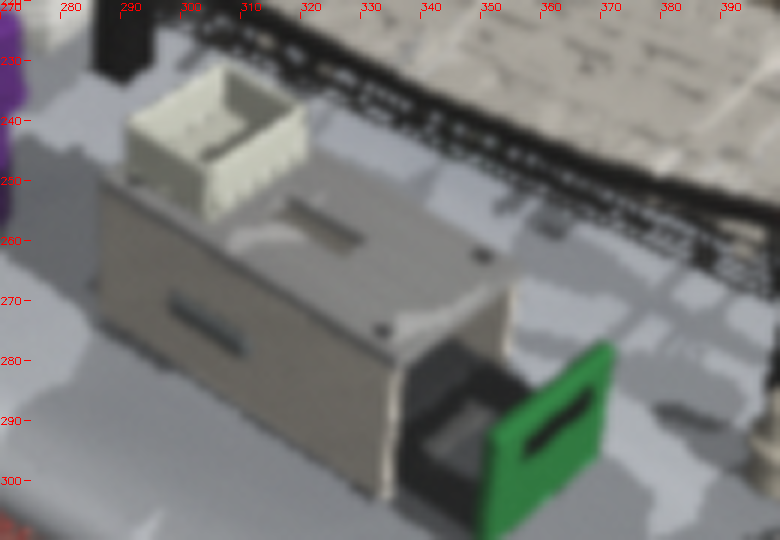

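View pics/d.png

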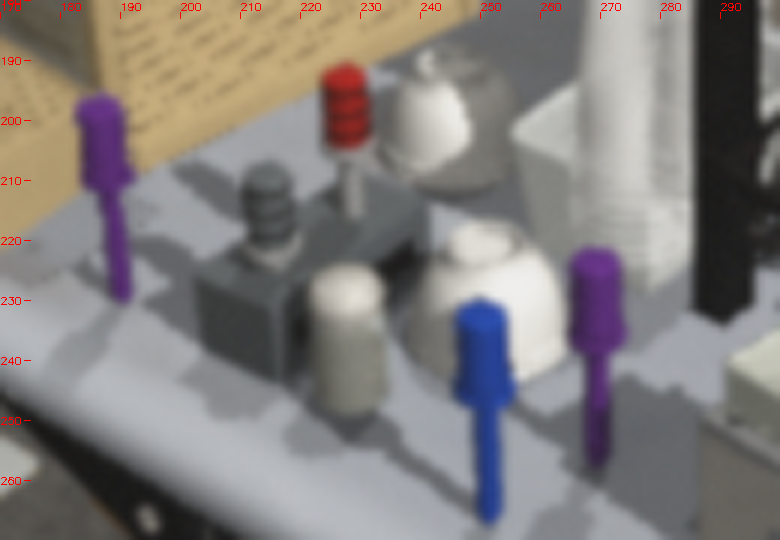

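```bash
cat > h.py <<'E'
import numpy as np
from station import *
from scipy.optimize import least_squares
def proj(n,P):
    c=calibration(n);P=np.atleast_2d(P);T=c["camera_from_world"]
    p=P@T[:3,:3].T+T[:3,3];p=p*[1,-1,-1]
    q=p@c["K"].T;return q[:,:2]/q[:,2:]
def px(u0,v0,f,pts): return np.array(pts)/f-0.5+0.5/f+[u0,v0]
def Tf(p,pts):
    c,s=np.cos(p[2]),np.sin(p[2]);pts=np.array(pts,float)
    return np.c_[p[0]+c*pts[:,0]-s*pts[:,1],p[1]+s*pts[:,0]+c*pts[:,1],pts[:,2]]
E
python3 - <<'E'
from h import *
# slicer
tb=[(-9,24,90),(9,24,90),(9,-24,90),(-45,-85,90),(45,-85,90),(-45,95,90),(45,95,90)]
tp=px(300,220,8,[(291,211),(291,175),(393,178),(517,304),(527,116),(122,282),(140,94)])
sb=[(-45,-85,90),(45,-85,90),(-45,95,90),(9,24,90),(-9,-24,90)]
sp=px(270,220,6,[(396,358),(513,277),(100,176),(287,198),(347,252)])
tb=np.array(tb)/1000;sb=np.array(sb)/1000
f=lambda p:np.r_[(proj("top",Tf(p,tb))-tp).ravel(),(proj("scene",Tf(p,sb))-sp).ravel()]
r=least_squares(f,[.62,-.1,-.05],loss="soft_l1")
print("slicer",r.x);print(f(r.x).reshape(-1,2).round(1))
S=r.x
# hopper check / plate
gt=px(300,220,8,[(638,135),(625,316)]);gs=px(270,220,6,[(488,437),(611,344)])
def g(q):
    P=np.array([(43,-85-q[0],78),(-43,-85-q[0],78)])/1000.
    return np.r_[(proj("top",Tf(S,P))-gt).ravel(),(proj("scene",Tf(S,P[::-1]))-gs).ravel()]
r=least_squares(g,[40]);print("plate y",-85-r.x,g(r.x).reshape(-1,2).round(1), Tf(S,[(0,-(85+r.x[0])/1000,.044)]))
# red head: top face centre, z .138
def pt(z,ts,ss,x0):
    f=lambda p:np.r_[(proj("top",[p[0],p[1],z])-ts).ravel() if ts is not None else [],(proj("scene",[p[0],p[1],z])-ss).ravel()if ss is not None else []]
    r=least_squares(f,x0);return r.x,f(r.x).round(1)
a=lambda u,v:px(200,220,8,[(u,v)]);d=lambda u,v:px(170,180,6,[(u,v)])
print("red",pt(.138,a(283,143),None,[.62,.1]),pt(.138,None,d(345,72),[.62,.1]),pt(.138,a(283,143),d(345,72),[.62,.1]))
print("grey",pt(.108,a(300,288),None,[.62,.1]),pt(.108,None,d(269,172),[.62,.1]))
print("shaker",pt(.075,a(446,308),None,[.62,.1]))
print("bowl",pt(.062,a(482,132),None,[.62,.1]))
print("purple L/R, blue",pt(.128,a(95,357),None,[.62,.1])[0],pt(.128,a(740,220),None,[.62,.1])[0],pt(.128,a(715,369),None,[.62,.1])[0])
for (u,v) in [(245,88),(362,95),(378,357),(245,362)]: print("caddy c",pt(.05,a(u,v),None,[.62,.1])[0])
E
```

```text
slicer [ 0.53488501 -0.22665743 -0.08915592]
[[-0.3  0.2]
 [-0.1 -0.1]
 [ 0.2  0.5]
 [ 0.5  0.6]
 [ 0.5 -0.3]
 [ 0.9 -0.3]
 [ 0.2 -1.1]
 [ 0.1  0.1]
 [ 1.2 -2.5]
 [-0.9  0.1]
 [-0.5 -1.1]
 [-1.3  0.6]]
plate y [-136.44892023] [[-0.2 -0.8]
 [ 0.3 -0.3]
 [ 0.9 -0.3]
 [-0.2 -1. ]] [[ 0.52273589 -0.36256441  0.044     ]]
red (array([0.56148244, 0.1653487 ]), array([-0.,  0.])) (array([0.5637596 , 0.16335225]), array([0., 0.])) (array([0.56273644, 0.16420996]), array([ 0.3, -0.4, -0.4,  0. ]))
grey (array([0.49772485, 0.16032068]), array([0., 0.])) (array([0.50024604, 0.15863601]), array([-0., -0.]))
shaker (array([0.48916079, 0.09521452]), array([0., 0.]))
bowl (array([0.57194895, 0.07808016]), array([0., 0.]))
purple L/R, blue [0.46706907 0.25111362] [ 0.52452655 -0.04006891] [ 0.45777043 -0.02756734]
caddy c [0.59555222 0.19054393]
caddy c [0.59141765 0.13511562]
caddy c [0.4677919  0.12838222]
caddy c [0.4663367  0.19084905]
```

Run:
```python
from h import *
import cv2
tb=[(-9,24,90),(9,24,90),(9,-24,90),(-45,-85,90),(45,-85,90),(-45,95,90),(45,95,90)]
tp=px(300,220,8,[(291,211),(291,175),(393,178),(517,304),(527,116),(122,282),(140,94)])
sb=[(-45,-85,90),(-45,95,90),(9,24,90),(-9,-24,90)]
sp=px(270,220,6,[(396,358),(100,176),(287,198),(347,252)])
tb=np.array(tb)/1000;sb=np.array(sb)/1000
ft=lambda p:(proj("top",Tf(p,tb))-tp).ravel()
fs=lambda p:(proj("scene",Tf(p,sb))-sp).ravel()
for f in (ft,fs,lambda p:np.r_[ft(p),fs(p)]):
    r=least_squares(f,[.62,-.1,-.05],loss="soft_l1"); print(r.x)
S=r.x
for n,u0,v0,w,h,F in(("top",300,220,100,60,8),("scene",270,220,130,90,6)):
    im=cv2.imread(f"pics/{n}0.png")[v0:v0+h,u0:u0+w]
    c=cv2.resize(im,None,fx=F,fy=F,interpolation=cv2.INTER_CUBIC)
    def poly(P,col):
        q=proj(n,Tf(S,np.array(P)/1000.));q=(q-[u0,v0]+.5)*F
        cv2.polylines(c,[q.astype(int)],True,col,1)
    for z in(90,): poly([(-45,-85,z),(45,-85,z),(45,95,z),(-45,95,z)],(0,0,255))
    poly([(-9,-24,90),(9,-24,90),(9,24,90),(-9,24,90)],(255,0,0))
    poly([(-35,35,120),(35,35,120),(35,89,120),(-35,89,120)],(255,0,255))
    poly([(-43,-136.4,78),(43,-136.4,78),(43,-136.4,10),(-43,-136.4,10)],(0,255,255))
    cv2.imwrite(f"pics/ov_{n}.png",c)
```

```text
[ 0.53474253 -0.22572008 -0.07751929]
[ 0.53595168 -0.22824622 -0.10117969]
[ 0.53538104 -0.22671188 -0.08327438]
```

View pics/ov_top.png

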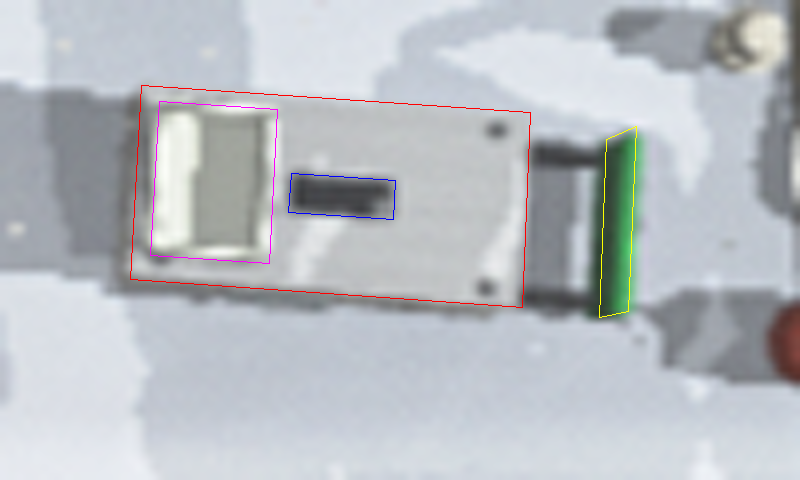

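View pics/ov_scene.png

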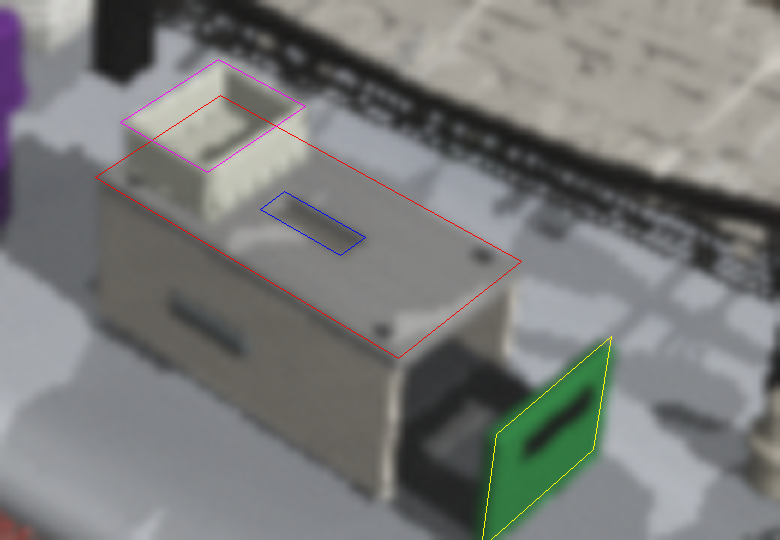

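Run:
```python
from h import *
import cv2
def bp(n,u,v,z):
    return least_squares(lambda p:(proj(n,[p[0],p[1],z])-[u,v]).ravel(),[.6,.0]).x.round(3)
for u,v in [(183,216),(250,181),(100,178),(75,152)]: print("scene z0",u,v,bp("scene",u,v,0.0))
for u,v,z in [(203,273,0),(78,272,.0),(203,273,.06),(205,160,.25),(205,160,.35),(200,250,.3)]: print("top",u,v,z,bp("top",u,v,z))
print("jar",bp("top",403,262,.066),bp("scene",385,322,.066),"spout",bp("top",394,226,.048))
for u,v in[(287,183),(437,183),(395,215),(285,118)]: print("rack",bp("top",u,v,.6))
print(bp("scene",290,233,0),bp("scene",408,282,0),bp("scene",408,285,0))
im=cv2.imread("pics/scene0.png")[120:300,60:260];cv2.imwrite("pics/e.png",cv2.resize(im,None,fx=4,fy=3.3))
```

```text
scene z0 183 216 [0.507 0.334]
scene z0 250 181 [0.84  0.322]
scene z0 100 178 [0.475 0.801]
scene z0 75 152 [0.538 1.098]
top 203 273 0 [0.438 0.3  ]
top 78 272 0.0 [0.449 0.783]
top 203 273 0.06 [0.437 0.291]
top 205 160 0.25 [0.821 0.258]
top 205 160 0.35 [0.796 0.244]
top 200 250 0.3 [0.508 0.266]
jar [ 0.467 -0.453] [ 0.454 -0.468] spout [ 0.604 -0.431]
rack [ 0.666 -0.014]
rack [ 0.66  -0.417]
rack [ 0.575 -0.3  ]
rack [ 0.848 -0.011]
[ 0.665 -0.016] [ 0.693 -0.425] [ 0.681 -0.43 ]
```

View pics/e.png

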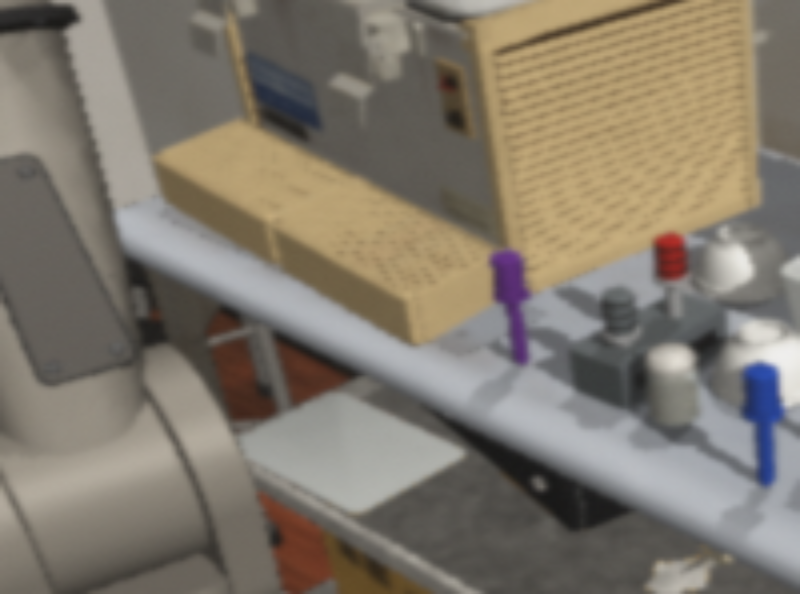

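```bash
cat >> h.py <<'E'
from scipy.spatial.transform import Rotation as R
S=np.array([.535,-.2265,-.081])
def go(pos,a=-.081,tilt=None):
    s=read_state();q=s["eef_rot"];R0=R.from_quat(np.r_[q[1:],q[0]])
    c,n=np.cos(a),np.sin(a)
    Rt=R.from_matrix(np.array([[c,n,0],[n,-c,0],[0,0,-1]]))
    l=R0.inv().apply(np.array(pos)-s["tool_pos"])*1000
    r=(R0.inv()*Rt).as_rotvec(degrees=True)
    print("lin",l.round(1),"rot",r.round(1))
def st():
    s=read_state();d=s["tool_pos"]-[S[0],S[1],0];c,n=np.cos(S[2]),np.sin(S[2])
    print("t",s["time"].__round__(2) if 1 else 0,"pos",s["tool_pos"].round(4),"slicer",np.round([c*d[0]+n*d[1],-n*d[0]+c*d[1],d[2]],4),"F",s["contact_force"].round(1),"open",round(s["opening"],4),"q",s["joints"].round(2))
def sl(x,y,z): 
    return Tf(S,[(x,y,z)])[0]
E
python3 - <<'E'
from h import *
st();go([.45,.05,.23]);go(sl(.0,-.170,.23)); print(sl(.0,-.170,.23))
E
```

```text
t 0.1 pos [0.2235 0.6364 0.2304] slicer [-0.3803  0.8348  0.2304] F [-0.2 -0.1  0.4] open 0.0855 q [-1.34  0.48  0.02  1.56 -0.01  1.11 -0.08]
lin [-478.2  408.     1.3] rot [ 0.1  0.1 75.3]
lin [-875.3  623.     1.9] rot [ 0.1  0.1 75.3]
[ 0.52124505 -0.39594262  0.23      ]
```

Emit:
{"fn": "arm_command", "kwargs": {"targets": [{"linear": [-50,42,0],"delta_rot": [0,0,8],"hand": -1},{"linear": [-95,82,0],"delta_rot": [0,0,16],"hand": -1},{"linear": [-140,120,0],"delta_rot": [0,0,24],"hand": -1},{"linear": [-185,158,0],"delta_rot": [0,0,32],"hand": -1},{"linear": [-230,196,0],"delta_rot": [0,0,40],"hand": -1},{"linear": [-275,234,0],"delta_rot": [0,0,48],"hand": -1},{"linear": [-320,273,0],"delta_rot": [0,0,56],"hand": -1},{"linear": [-365,311,0],"delta_rot": [0,0,64],"hand": -1},{"linear": [-410,350,0],"delta_rot": [0,0,72],"hand": -1},{"linear": [-455,388,0],"delta_rot": [0,0,75.3],"hand": -1},{"linear": [-500,414,0],"delta_rot": [0,0,75.3],"hand": -1},{"linear": [-550,440,0],"delta_rot": [0,0,75.3],"hand": -1},{"linear": [-600,467,0],"delta_rot": [0,0,75.3],"hand": -1},{"linear": [-650,495,0],"delta_rot": [0,0,75.3],"hand": -1},{"linear": [-700,523,0],"delta_rot": [0,0,75.3],"hand": -1},{"linear": [-750,552,0],"delta_rot": [0,0,75.3],"hand": -1},{"linear": [-800,580,0],"delta_rot": [0,0,75.3],"hand": -1},{"linear": [-850,608,0],"delta_rot": [0,0,75.3],"hand": -1},{"linear": [-875,623,0],"delta_rot": [0,0,75.3],"hand": -1},{"linear": [-875,623,0],"delta_rot": [0,0,75.3],"hand": -1}]}}

```text
time: 2.6
tool_pos: [0.5203, -0.3982, 0.2313]
eef_rot: [0.001, 0.999, -0.042, -0.001]
contact_force: [0.3, 0.7, -0.3]
opening: 0.0001
```

Run:
```python
from h import *
st();go(sl(.0,-.168,.23));go(sl(.0,-.168,.04)); go(sl(0,-.11,.04))
```

```text
t 2.6 pos [ 0.5203 -0.3982  0.2313] slicer [-0.0008 -0.1723  0.2313] F [ 0.3  0.7 -0.3] open 0.0001 q [ 0.06  0.53  0.72  1.64 -0.37  1.12  0.79]
lin [ 0.8 -4.3  1.3] rot [ 0.2  0.1 -0.2]
lin [  1.1  -4.9 191.3] rot [ 0.2  0.1 -0.2]
lin [  0.9 -62.9 191.1] rot [ 0.2  0.1 -0.2]
```

Emit:
{"fn": "arm_command", "kwargs": {"targets": [{"linear": [1,0,50],"delta_rot": [0,0,0],"hand": -1},{"linear": [1,0,105],"delta_rot": [0,0,0],"hand": -1},{"linear": [1,0,160],"delta_rot": [0,0,0],"hand": -1},{"linear": [1,0,190],"delta_rot": [0,0,0],"hand": -1},{"linear": [1,0,190],"delta_rot": [0,0,0],"hand": -1},{"linear": [1,-10,190],"delta_rot": [0,0,0],"hand": -1},{"linear": [1,-20,190],"delta_rot": [0,0,0],"hand": -1},{"linear": [1,-30,190],"delta_rot": [0,0,0],"hand": -1},{"linear": [1,-38,190],"delta_rot": [0,0,0],"hand": -1},{"linear": [1,-45,190],"delta_rot": [0,0,0],"hand": -1},{"linear": [1,-50,190],"delta_rot": [0,0,0],"hand": -1}]}}

```text
time: 3.98
tool_pos: [0.5254, -0.3487, 0.0413]
eef_rot: [0.002, 0.999, -0.042, -0.001]
contact_force: [1.6, -3.3, 1.8]
opening: 0.0007
```

Run:
```python
from h import *
st();go(sl(.0,-.105,.04))
```

```text
t 3.98 pos [ 0.5254 -0.3487  0.0413] slicer [ 0.0003 -0.1226  0.0413] F [ 1.6 -3.3  1.8] open 0.0007 q [ 0.08  0.71  0.58  1.83 -0.54  0.76  0.86]
lin [ -0.3 -17.6   1.3] rot [ 0.2  0.1 -0.2]
```

Contact at −3 N (sliding). Keep pushing to the stop.

Emit:
{"fn": "arm_command", "kwargs": {"targets": [{"linear": [0,-5,0],"delta_rot": [0,0,0],"hand": -1},{"linear": [0,-10,0],"delta_rot": [0,0,0],"hand": -1},{"linear": [0,-14,0],"delta_rot": [0,0,0],"hand": -1},{"linear": [0,-18,0],"delta_rot": [0,0,0],"hand": -1},{"linear": [0,-20,0],"delta_rot": [0,0,0],"hand": -1}]}}

```text
time: 4.6
tool_pos: [0.5266, -0.3354, 0.0416]
eef_rot: [0.007, 0.999, -0.044, 0.001]
contact_force: [4.4, -22.3, -13.3]
opening: 0.0
```

Run:
```python
from h import *
st()
import cv2
im=snapshot("scene");cv2.imwrite("pics/f.png",cv2.resize(im[200:320,250:430,::-1],None,fx=4.4,fy=4.4))
```

```text
t 4.6 pos [ 0.5266 -0.3354  0.0416] slicer [ 0.0004 -0.1093  0.0416] F [  4.4 -22.3 -13.3] open 0.0 q [ 0.04  0.7   0.59  1.85 -0.53  0.74  0.83]
```

View pics/f.png

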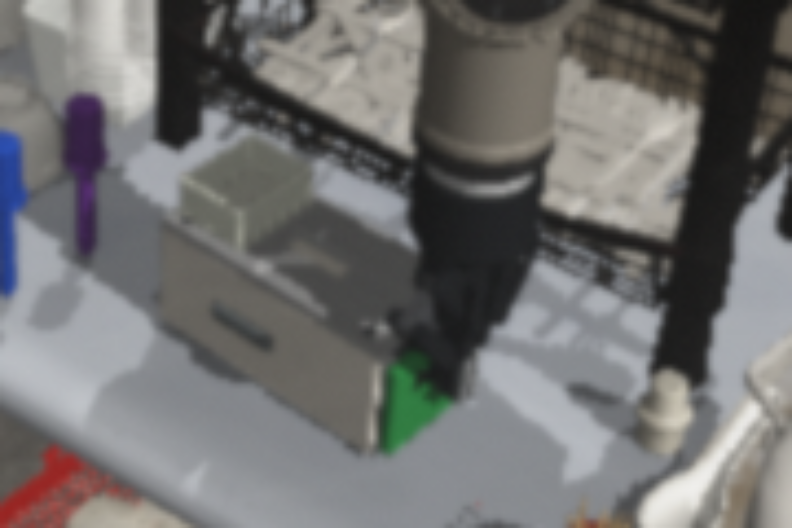

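Emit:
{"fn": "arm_command", "kwargs": {"targets": [{"linear": [0,0,0],"delta_rot": [0,0,0],"hand": -1},{"linear": [0,20,0],"delta_rot": [0,0,0],"hand": -1},{"linear": [0,35,0],"delta_rot": [0,0,0],"hand": -1},{"linear": [0,40,-50],"delta_rot": [0,0,0],"hand": -1},{"linear": [0,40,-110],"delta_rot": [0,0,0],"hand": -0.5},{"linear": [0,40,-170],"delta_rot": [0,0,0],"hand": 0},{"linear": [-30,20,-190],"delta_rot": [0,0,0],"hand": 0},{"linear": [-60,-40,-190],"delta_rot": [0,0,0],"hand": 0}]}}

```text
time: 5.65
tool_pos: [0.471, -0.2951, 0.2332]
eef_rot: [0.009, 0.999, -0.047, 0.003]
contact_force: [1.3, 1.8, -1.1]
opening: 0.0429
```

Run:
```python
from h import *
st()
import cv2
im=snapshot("scene");cv2.imwrite("pics/g.png",cv2.resize(im[200:320,250:430,::-1],None,fx=4.4,fy=4.4))
go([.47,-.02,.24]);go([.5625,.1645,.24])
```

```text
t 5.65 pos [ 0.471  -0.2951  0.2332] slicer [-0.0582 -0.0736  0.2332] F [ 1.3  1.8 -1.1] open 0.0429 q [-0.19  0.34  0.8   1.89 -0.27  1.01  0.62]
lin [ -20.4 -263.2  -12.3] rot [ 0.4  0.2 -0.3]
lin [  55.7 -455.   -13.8] rot [ 0.4  0.2 -0.3]
```

View pics/g.png

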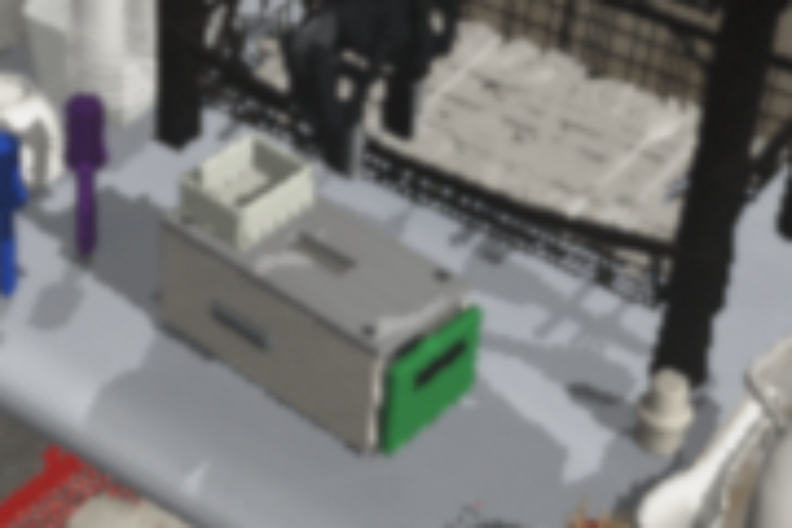

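Emit:
{"fn": "arm_command", "kwargs": {"targets": [{"linear": [-6,-50,-12],"delta_rot": [0.4,0.2,-0.3],"hand": 0},{"linear": [-12,-105,-12],"delta_rot": [0.4,0.2,-0.3],"hand": 0},{"linear": [-17,-160,-12],"delta_rot": [0.4,0.2,-0.3],"hand": 0},{"linear": [-20,-215,-12],"delta_rot": [0.4,0.2,-0.3],"hand": 0},{"linear": [-18,-265,-12],"delta_rot": [0.4,0.2,-0.3],"hand": 0},{"linear": [0,-315,-12],"delta_rot": [0.4,0.2,-0.3],"hand": 0},{"linear": [18,-363,-12],"delta_rot": [0.4,0.2,-0.3],"hand": 0},{"linear": [38,-412,-13],"delta_rot": [0.4,0.2,-0.3],"hand": 0},{"linear": [56,-455,-13],"delta_rot": [0.4,0.2,-0.3],"hand": 0},{"linear": [56,-455,-13],"delta_rot": [0.4,0.2,-0.3],"hand": 0},{"linear": [56,-455,-13],"delta_rot": [0.4,0.2,-0.3],"hand": 0}]}}

```text
time: 7.08
tool_pos: [0.5626, 0.1631, 0.2389]
eef_rot: [0.0, 0.999, -0.041, -0.0]
contact_force: [-0.1, -0.7, -0.6]
opening: 0.0428
```

Run:
```python
from h import *
st()
import cv2
im=snapshot("scene");cv2.imwrite("pics/i.png",cv2.resize(im[130:270,160:340,::-1],None,fx=4.3,fy=4.3))
im=snapshot("top");cv2.imwrite("pics/j.png",cv2.resize(im[200:300,190:310,::-1],None,fx=5,fy=5))
go([.5625,.1645,.17]);go([.5625,.1645,.101])
```

```text
t 7.08 pos [0.5626 0.1631 0.2389] slicer [-0.004   0.3905  0.2389] F [-0.1 -0.7 -0.6] open 0.0428 q [-0.86  0.36  0.61  1.8  -0.24  1.05 -0.25]
lin [-0.2 -2.  69.3] rot [-0.   0.  -0.2]
lin [ -0.2  -2.  138.3] rot [-0.   0.  -0.2]
```

View pics/i.png

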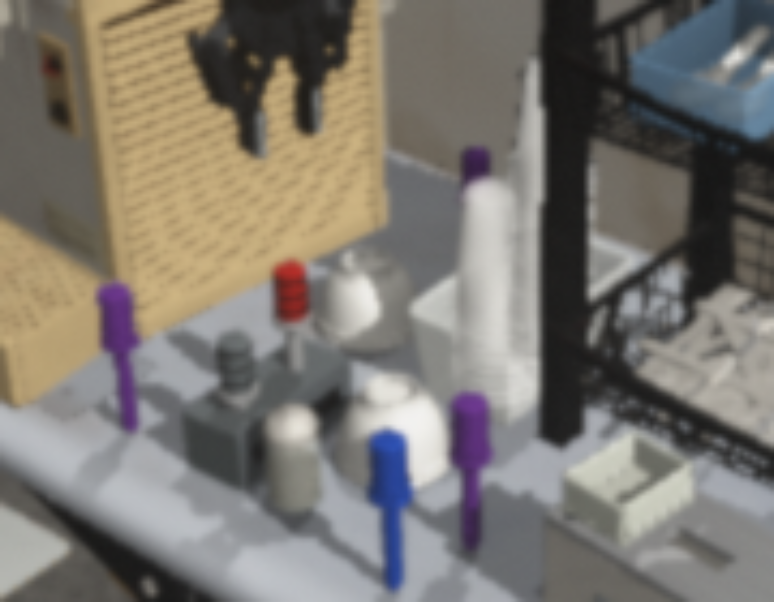

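View pics/j.png

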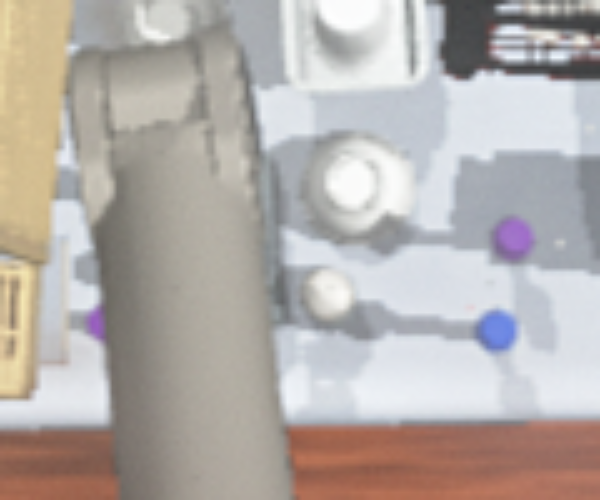

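Emit:
{"fn": "arm_command", "kwargs": {"targets": [{"linear": [0,-2,35],"delta_rot": [0,0,0],"hand": 0},{"linear": [0,-2,70],"delta_rot": [0,0,0],"hand": 0},{"linear": [0,-2,95],"delta_rot": [0,0,0],"hand": 0},{"linear": [0,-2,110],"delta_rot": [0,0,0],"hand": 0},{"linear": [0,-2,122],"delta_rot": [0,0,0],"hand": 0},{"linear": [0,-2,122],"delta_rot": [0,0,0],"hand": 0}]}}

```text
time: 7.92
tool_pos: [0.5625, 0.1641, 0.117]
eef_rot: [0.0, 0.999, -0.042, -0.0]
contact_force: [0.5, -0.9, -0.3]
opening: 0.0429
```

Run:
```python
from h import *
st()
import cv2
im=snapshot("scene");cv2.imwrite("pics/k.png",cv2.resize(im[160:250,180:300,::-1],None,fx=6.4,fy=6.4,interpolation=cv2.INTER_CUBIC))
go([.5625,.1645,.101])
```

```text
t 7.92 pos [0.5625 0.1641 0.117 ] slicer [-0.0042  0.3916  0.117 ] F [ 0.5 -0.9 -0.3] open 0.0429 q [-0.79  0.51  0.54  1.9  -0.35  0.82 -0.16]
lin [-0.4 -0.1 16.7] rot [-0.  -0.  -0.2]
```

View pics/k.png

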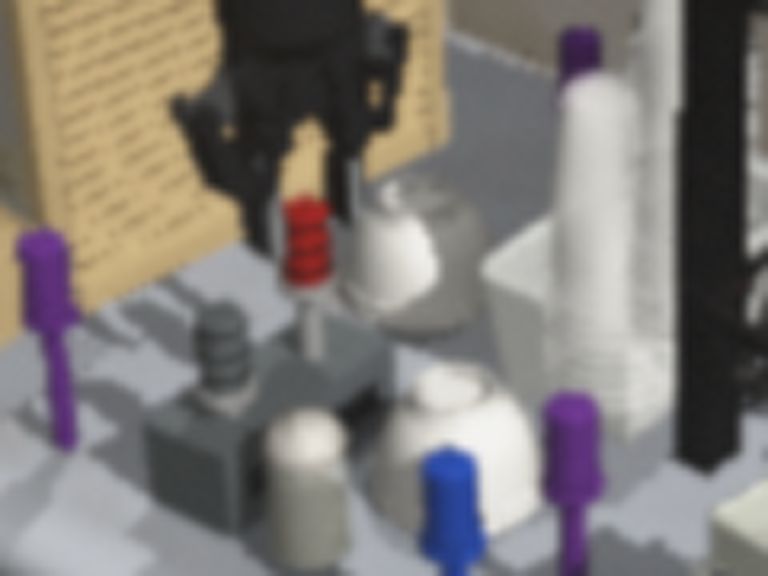

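Emit:
{"fn": "arm_command", "kwargs": {"targets": [{"linear": [0,0,8],"delta_rot": [0,0,0],"hand": 0},{"linear": [0,0,16],"delta_rot": [0,0,0],"hand": 0},{"linear": [0,0,16],"delta_rot": [0,0,0],"hand": 0},{"linear": [0,0,16],"delta_rot": [0,0,0],"hand": -0.3},{"linear": [0,0,16],"delta_rot": [0,0,0],"hand": -1},{"linear": [0,0,16],"delta_rot": [0,0,0],"hand": -1},{"linear": [0,0,16],"delta_rot": [0,0,0],"hand": -1}]}}

```text
time: 8.85
tool_pos: [0.563, 0.1644, 0.1019]
eef_rot: [-0.0, 0.999, -0.042, 0.0]
contact_force: [-1.6, -0.5, 4.1]
opening: 0.0253
```

Run:
```python
from h import *
st();print(read_state()["torque"].round(2))
```

```text
t 8.85 pos [0.563  0.1644 0.1019] slicer [-0.0038  0.3919  0.1019] F [-1.6 -0.5  4.1] open 0.0253 q [-0.78  0.54  0.52  1.91 -0.37  0.79 -0.14]
[-0.    0.4  -0.01]
```

Run:
```python
from h import *
go([.5630,.1644,.27]);go([.545,0,.27]);go(sl(0,0,.27))
```

```text
lin [ 1.000e-01 -1.000e-01 -1.681e+02] rot [-0.  -0.  -0.2]
lin [  -4.   165.3 -168.2] rot [-0.  -0.  -0.2]
lin [   5.1  391.8 -168.3] rot [-0.  -0.  -0.2]
```

Emit:
{"fn": "arm_command", "kwargs": {"targets": [{"linear": [0,0,-15],"delta_rot": [0,0,0],"hand": -1},{"linear": [0,0,-35],"delta_rot": [0,0,0],"hand": -1},{"linear": [0,0,-65],"delta_rot": [0,0,0],"hand": -1},{"linear": [0,0,-105],"delta_rot": [0,0,0],"hand": -1},{"linear": [0,0,-145],"delta_rot": [0,0,0],"hand": -1},{"linear": [0,10,-168],"delta_rot": [0,0,0],"hand": -1},{"linear": [0,45,-168],"delta_rot": [0,0,0],"hand": -1},{"linear": [0,90,-168],"delta_rot": [0,0,0],"hand": -1},{"linear": [0,140,-168],"delta_rot": [0,0,0],"hand": -1},{"linear": [0,190,-168],"delta_rot": [0,0,0],"hand": -1},{"linear": [2,240,-168],"delta_rot": [0,0,0],"hand": -1},{"linear": [4,290,-168],"delta_rot": [0,0,0],"hand": -1},{"linear": [5,335,-168],"delta_rot": [0,0,0],"hand": -1},{"linear": [5,370,-168],"delta_rot": [0,0,0],"hand": -1},{"linear": [5,390,-168],"delta_rot": [0,0,0],"hand": -1},{"linear": [5,392,-168],"delta_rot": [0,0,0],"hand": -1},{"linear": [5,392,-168],"delta_rot": [0,0,0],"hand": -1}]}}

```text
time: 10.98
tool_pos: [0.5351, -0.2258, 0.2702]
eef_rot: [-0.001, 0.999, -0.042, 0.0]
contact_force: [-0.5, 1.1, -2.6]
opening: 0.0245
```

Run:
```python
from h import *
st();go(sl(0,0,.195));go(sl(0,0,.15))
```

```text
t 10.97 pos [ 0.5351 -0.2258  0.2702] slicer [0.     0.0007 0.2702] F [-0.5  1.1 -2.6] open 0.0245 q [-0.29  0.35  0.76  1.78 -0.27  1.12  0.47]
lin [-0.1  0.8 75.2] rot [-0.1 -0.  -0.2]
lin [-1.000e-01  9.000e-01  1.202e+02] rot [-0.1 -0.  -0.2]
```

Emit:
{"fn": "arm_command", "kwargs": {"targets": [{"linear": [0,1,30],"delta_rot": [0,0,0],"hand": -1},{"linear": [0,1,58],"delta_rot": [0,0,0],"hand": -1},{"linear": [0,1,75],"delta_rot": [0,0,0],"hand": -1},{"linear": [0,1,75],"delta_rot": [0,0,0],"hand": -1}]}}

```text
time: 11.48
tool_pos: [0.5347, -0.2255, 0.1943]
eef_rot: [-0.001, 0.999, -0.041, -0.001]
contact_force: [-0.4, -0.3, -0.5]
opening: 0.0246
```

Run:
```python
from h import *
import cv2
st()
im=snapshot("scene")[:,:,::-1];u0,v0,F=270,170,8
c=cv2.resize(im[v0:v0+75,u0:u0+100],None,fx=F,fy=F,interpolation=cv2.INTER_CUBIC)
cv2.imwrite("pics/l.png",c)
p=read_state()["tool_pos"]
for z in (p[2]-.092,p[2]-.012,p[2]+.036): print(((proj("scene",[p[0],p[1],z])-[u0,v0]+.5)*F).round())
```

```text
t 11.47 pos [ 0.5347 -0.2255  0.1943] slicer [-0.0003  0.001   0.1943] F [-0.4 -0.3 -0.5] open 0.0246 q [-0.25  0.43  0.71  1.86 -0.34  0.98  0.53]
[[418. 667.]]
[[431. 477.]]
[[440. 356.]]
```

View pics/l.png

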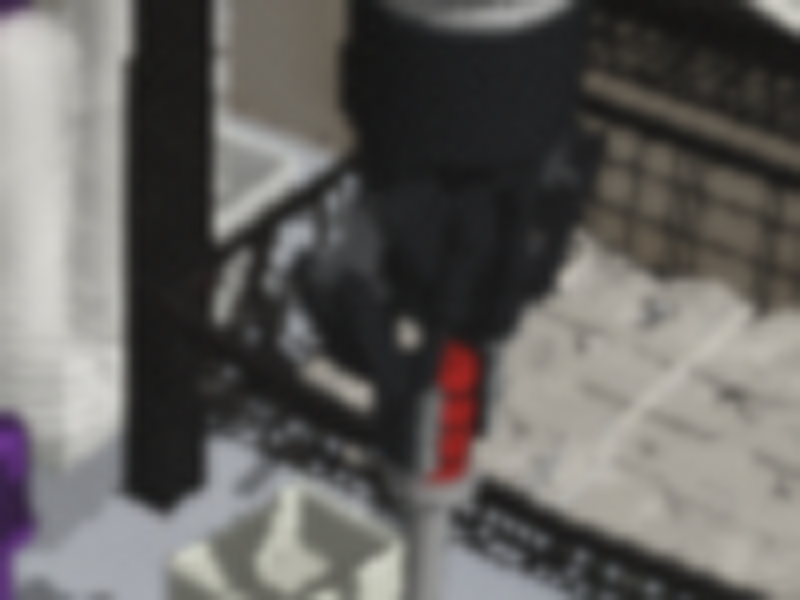

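Run:
```python
from h import *
import cv2
st()
im=snapshot("scene")[:,:,::-1];u0,v0,F=280,215,10
c=cv2.resize(im[v0:v0+60,u0:u0+80],None,fx=F,fy=F,interpolation=cv2.INTER_CUBIC)
cv2.imwrite("pics/m.png",c)
im=snapshot("top")[:,:,::-1]
cv2.imwrite("pics/m2.png",cv2.resize(im[210:270,300:400],None,fx=8,fy=8,interpolation=cv2.INTER_CUBIC))
p=read_state()["tool_pos"]
for z in (p[2]-.092,p[2]-.012,p[2]+.036): print(((proj("scene",[p[0],p[1],z])-[u0,v0]+.5)*F).round())
```

```text
t 11.53 pos [ 0.5353 -0.2262  0.1954] slicer [0.0003 0.0003 0.1954] F [ 0.7 -0.6 -1.4] open 0.0249 q [-0.25  0.43  0.71  1.86 -0.34  0.98  0.53]
[[425. 381.]]
[[442. 144.]]
[[453.  -7.]]
```

View pics/m.png

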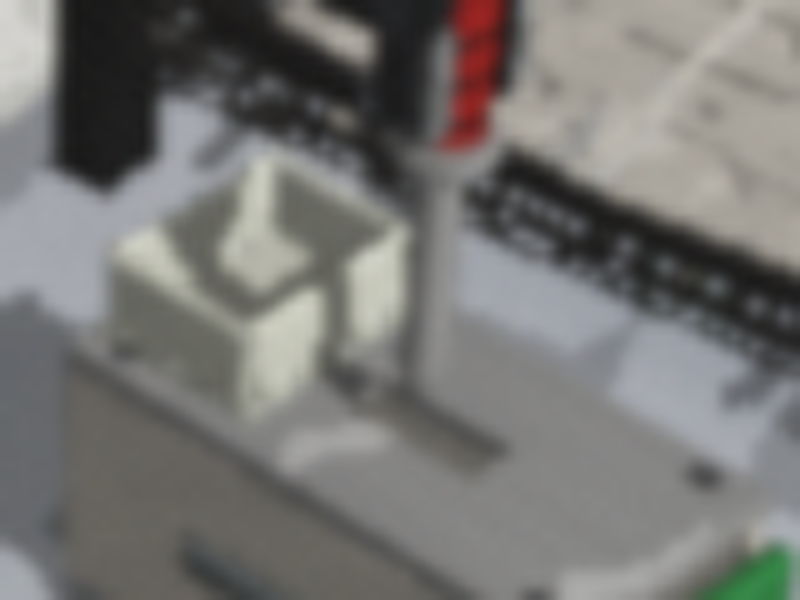

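View pics/m2.png

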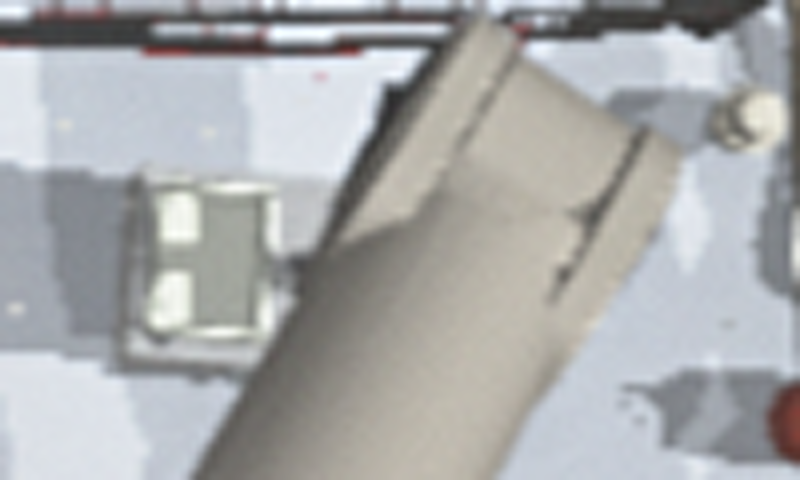

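Run:
```python
from h import *
import cv2
u0,v0,F=300,235,14
im=cv2.imread("pics/scene0.png")[v0:v0+42,u0:u0+56]
c=cv2.resize(im,None,fx=F,fy=F,interpolation=cv2.INTER_CUBIC).astype(float)
c=np.clip((c-40)*2.2,0,255).astype(np.uint8)
q=proj("scene",Tf(S,np.array([(-9,-24,90),(9,-24,90),(9,24,90),(-9,24,90)])/1000.))+[.7,.9]
for s,col in(((q-[u0,v0]+.5)*F,(0,0,255)),):
    cv2.polylines(c,[s.astype(int)],True,col,1)
cv2.imwrite("pics/n.png",c)
```

```text
(no output)
```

View pics/n.png

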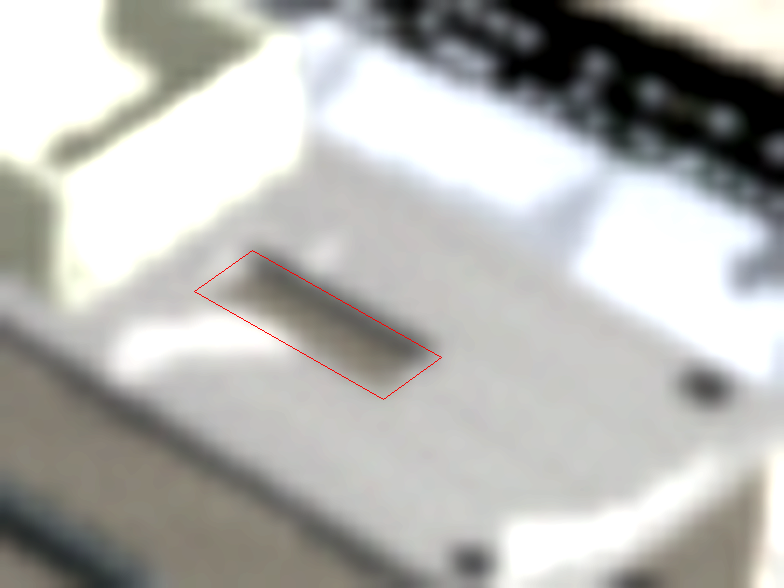

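Run:
```python
from h import *
go(sl(0,-.0125,.195));go(sl(0,-.0125,.15))
```

```text
lin [-0.8 12.2  1.3] rot [-0.1 -0.1 -0.1]
lin [-0.9 12.2 46.3] rot [-0.1 -0.1 -0.1]
```

Emit:
{"fn": "arm_command", "kwargs": {"targets": [{"linear": [0,12,0],"delta_rot": [0,0,0],"hand": -1},{"linear": [-0.5,12,0],"delta_rot": [0,0,0],"hand": -1},{"linear": [-0.5,12,8],"delta_rot": [0,0,0],"hand": -1},{"linear": [-0.5,12,14],"delta_rot": [0,0,0],"hand": -1},{"linear": [-0.5,12,20],"delta_rot": [0,0,0],"hand": -1},{"linear": [-0.5,12,22],"delta_rot": [0,0,0],"hand": -1}]}}

```text
time: 12.38
tool_pos: [0.5341, -0.2385, 0.1736]
eef_rot: [-0.001, 0.999, -0.042, 0.001]
contact_force: [-0.8, 0.2, -0.4]
opening: 0.0245
```

Run:
```python
from h import *
st();print(read_state()["torque"].round(2));go(sl(0,-.0125,.142))
```

```text
t 12.38 pos [ 0.5341 -0.2385  0.1736] slicer [ 1.000e-04 -1.200e-02  1.736e-01] F [-0.8  0.2 -0.4] open 0.0245 q [-0.21  0.47  0.69  1.87 -0.37  0.94  0.57]
[0.06 0.01 0.01]
lin [-0.1  0.5 31.6] rot [-0.1 -0.1 -0.1]
```

Emit:
{"fn": "arm_command", "kwargs": {"targets": [{"linear": [0,0,7],"delta_rot": [0,0,0],"hand": -1},{"linear": [0,0,14],"delta_rot": [0,0,0],"hand": -1},{"linear": [0,0,21],"delta_rot": [0,0,0],"hand": -1},{"linear": [0,0,28],"delta_rot": [0,0,0],"hand": -1},{"linear": [0,0,32],"delta_rot": [0,0,0],"hand": -1},{"linear": [0,0,32],"delta_rot": [0,0,0],"hand": -1}]}}

```text
time: 13.12
tool_pos: [0.534, -0.2384, 0.1412]
eef_rot: [-0.001, 0.999, -0.042, 0.0]
contact_force: [0.7, -0.7, -1.9]
opening: 0.0245
```

Run:
```python
from h import *
st();print(read_state()["torque"].round(2))
```

```text
t 13.12 pos [ 0.534  -0.2384  0.1412] slicer [-0.     -0.012   0.1412] F [ 0.7 -0.7 -1.9] open 0.0245 q [-0.18  0.51  0.67  1.89 -0.4   0.88  0.6 ]
[-0.01 -0.04 -0.01]
```

Through the slot freely. Now lower until the bush is felt (expected at TCP z ≈ 0.130).

Emit:
{"fn": "arm_command", "kwargs": {"targets": [{"linear": [0,0,4],"delta_rot": [0,0,0],"hand": -1},{"linear": [0,0,8],"delta_rot": [0,0,0],"hand": -1},{"linear": [0,0,11],"delta_rot": [0,0,0],"hand": -1},{"linear": [0,0,13],"delta_rot": [0,0,0],"hand": -1},{"linear": [0,0,14],"delta_rot": [0,0,0],"hand": -1}]}}

```text
time: 13.75
tool_pos: [0.5346, -0.2394, 0.1299]
eef_rot: [-0.001, 0.999, -0.042, 0.001]
contact_force: [-7.9, 2.3, 27.1]
opening: 0.0245
```

Run:
```python
from h import *
st();print(read_state()["torque"].round(2))
```

```text
t 13.75 pos [ 0.5346 -0.2394  0.1299] slicer [ 0.0007 -0.0129  0.1299] F [-7.9  2.3 27.1] open 0.0245 q [-0.17  0.52  0.66  1.9  -0.42  0.86  0.61]
[ 0.91  2.12 -0.  ]
```

Emit:
{"fn": "arm_command", "kwargs": {"targets": [{"linear": [0,0,0.5],"delta_rot": [0,0,0],"hand": -1},{"linear": [0,-2,1],"delta_rot": [0,0,0],"hand": -1},{"linear": [0,-4,1],"delta_rot": [0,0,0],"hand": -1},{"linear": [0,-6,1],"delta_rot": [0,0,0],"hand": -1}]}}

```text
time: 14.25
tool_pos: [0.535, -0.2366, 0.1303]
eef_rot: [0.001, 0.999, -0.043, 0.002]
contact_force: [-3.5, -5.6, 8.7]
opening: 0.0244
```

Run:
```python
from h import *
st();print(read_state()["torque"].round(2))
```

```text
t 14.25 pos [ 0.535  -0.2366  0.1303] slicer [ 0.0008 -0.0101  0.1303] F [-3.5 -5.6  8.7] open 0.0244 q [-0.18  0.52  0.66  1.9  -0.41  0.85  0.6 ]
[-1.83  1.16 -0.  ]
```

Emit:
{"fn": "arm_command", "kwargs": {"targets": [{"linear": [0,-4,0.5],"delta_rot": [0,0,0],"hand": -1},{"linear": [0,-6,0.5],"delta_rot": [0,0,0],"hand": -1},{"linear": [0,-8,0.5],"delta_rot": [0,0,0],"hand": -1},{"linear": [0,-8,0.5],"delta_rot": [0,0,0],"hand": -1}]}}

```text
time: 14.75
tool_pos: [0.5363, -0.2297, 0.1303]
eef_rot: [0.002, 0.999, -0.043, 0.003]
contact_force: [-0.1, -4.9, 4.9]
opening: 0.0248
```

Run:
```python
from h import *
st();print(read_state()["torque"].round(2))
```

```text
t 14.75 pos [ 0.5363 -0.2297  0.1303] slicer [ 0.0015 -0.0031  0.1303] F [-0.1 -4.9  4.9] open 0.0248 q [-0.2   0.52  0.66  1.91 -0.41  0.85  0.59]
[-1.46  0.2   0.03]
```

Emit:
{"fn": "arm_command", "kwargs": {"targets": [{"linear": [-1,-3,1],"delta_rot": [0,0,0],"hand": -1},{"linear": [-1,-5,1.2],"delta_rot": [0,0,0],"hand": -1},{"linear": [-1,-7,1.5],"delta_rot": [0,0,0],"hand": -1},{"linear": [-1,-7,1.5],"delta_rot": [0,0,0],"hand": -1}]}}

```text
time: 15.25
tool_pos: [0.5367, -0.2246, 0.1301]
eef_rot: [0.004, 0.999, -0.043, 0.004]
contact_force: [-1.9, -5.7, 10.0]
opening: 0.0246
```

Run:
```python
from h import *
st();print(read_state()["torque"].round(2));go(sl(0,0,.13))
```

```text
t 15.25 pos [ 0.5367 -0.2246  0.1301] slicer [0.0015 0.002  0.1301] F [-1.9 -5.7 10. ] open 0.0246 q [-0.21  0.51  0.66  1.92 -0.41  0.84  0.58]
[-1.76  0.56 -0.03]
lin [-1.5  2.1  0.1] rot [ 0.4 -0.5 -0.3]
```

Emit:
{"fn": "arm_command", "kwargs": {"targets": [{"linear": [-1.5,-3,1],"delta_rot": [0.4,-0.5,-0.3],"hand": -1},{"linear": [-1.5,-5,1],"delta_rot": [0.4,-0.5,-0.3],"hand": -1},{"linear": [-1.5,-6,1],"delta_rot": [0.4,-0.5,-0.3],"hand": -1},{"linear": [-1.5,-6,1],"delta_rot": [0.4,-0.5,-0.3],"hand": -1}]}}

```text
time: 15.75
tool_pos: [0.5369, -0.22, 0.13]
eef_rot: [0.001, 0.999, -0.041, 0.002]
contact_force: [-0.6, -4.8, 6.6]
opening: 0.0245
```

Run:
```python
from h import *
st();print(read_state()["torque"].round(2));go(sl(0,0,.13))
```

```text
t 15.75 pos [ 0.5369 -0.22    0.13  ] slicer [0.0013 0.0066 0.13  ] F [-0.6 -4.8  6.6] open 0.0245 q [-0.21  0.51  0.66  1.91 -0.41  0.85  0.58]
[-1.7   0.05  0.  ]
lin [-1.3  6.6  0. ] rot [ 0.1 -0.2 -0. ]
```

Emit:
{"fn": "arm_command", "kwargs": {"targets": [{"linear": [-1.5,-3,1],"delta_rot": [0.1,-0.2,0],"hand": -1},{"linear": [-1.5,-5,1.2],"delta_rot": [0.1,-0.2,0],"hand": -1},{"linear": [-1.5,-6,1.2],"delta_rot": [0.1,-0.2,0],"hand": -1},{"linear": [-1.5,-6,1.2],"delta_rot": [0.1,-0.2,0],"hand": -1}]}}

```text
time: 16.25
tool_pos: [0.5355, -0.2125, 0.128]
eef_rot: [-0.0, 0.999, -0.04, -0.001]
contact_force: [0.6, 0.1, -1.4]
opening: 0.0243
```

Run:
```python
from h import *
st();print(read_state()["torque"].round(2));go(sl(0,0,.13))
```

```text
t 16.25 pos [ 0.5355 -0.2125  0.128 ] slicer [-0.0006  0.014   0.128 ] F [ 0.6  0.1 -1.4] open 0.0243 q [-0.22  0.51  0.66  1.92 -0.41  0.85  0.57]
[-0.01  0.02 -0.01]
lin [ 0.6 14.  -2. ] rot [-0.1  0.1  0. ]
```

Emit:
{"fn": "arm_command", "kwargs": {"targets": [{"linear": [0,0,1.5],"delta_rot": [0,0,0],"hand": -1},{"linear": [0,0,3],"delta_rot": [0,0,0],"hand": -1},{"linear": [0,0,4],"delta_rot": [0,0,0],"hand": -1}]}}

```text
time: 16.62
tool_pos: [0.5358, -0.2127, 0.124]
eef_rot: [-0.0, 0.999, -0.04, -0.001]
contact_force: [0.8, -0.0, -0.9]
opening: 0.0245
```

Run:
```python
from h import *
st();print(read_state()["torque"].round(2));go(sl(0,0,.13))
```

```text
t 16.62 pos [ 0.5358 -0.2127  0.124 ] slicer [-0.0003  0.0139  0.124 ] F [ 0.8 -0.  -0.9] open 0.0245 q [-0.22  0.52  0.65  1.92 -0.42  0.84  0.57]
[-0.3  -0.27 -0.01]
lin [ 0.3 13.9 -6. ] rot [-0.   0.1  0. ]
```

Emit:
{"fn": "arm_command", "kwargs": {"targets": [{"linear": [0,0,3],"delta_rot": [0,0,0],"hand": -1},{"linear": [0,0,6],"delta_rot": [0,0,0],"hand": -1},{"linear": [0,0,8],"delta_rot": [0,0,0],"hand": -1}]}}

```text
time: 17.0
tool_pos: [0.536, -0.2128, 0.1159]
eef_rot: [-0.0, 0.999, -0.04, -0.0]
contact_force: [0.8, -0.3, -0.7]
opening: 0.0247
```

Run:
```python
from h import *
st();print(read_state()["torque"].round(2))
```

```text
t 17.0 pos [ 0.536  -0.2128  0.1159] slicer [-1.000e-04  1.370e-02  1.159e-01] F [ 0.8 -0.3 -0.7] open 0.0247 q [-0.21  0.53  0.64  1.93 -0.43  0.82  0.58]
[-0.26 -0.4   0.01]
```

Emit:
{"fn": "arm_command", "kwargs": {"targets": [{"linear": [0,0,3],"delta_rot": [0,0,0],"hand": -1},{"linear": [0,0,6],"delta_rot": [0,0,0],"hand": -1},{"linear": [0,0,9],"delta_rot": [0,0,0],"hand": -1},{"linear": [0,0,12],"delta_rot": [0,0,0],"hand": -1},{"linear": [0,0,13.5],"delta_rot": [0,0,0],"hand": -1},{"linear": [0,0,13.5],"delta_rot": [0,0,0],"hand": -1}]}}

```text
time: 17.75
tool_pos: [0.536, -0.2129, 0.1023]
eef_rot: [-0.0, 0.999, -0.04, -0.0]
contact_force: [1.2, -1.5, -2.6]
opening: 0.0246
```

Run:
```python
from h import *
import cv2
st();print(read_state()["torque"].round(2))
im=snapshot("scene")[:,:,::-1];u0,v0,F=280,215,10
cv2.imwrite("pics/o.png",cv2.resize(im[v0:v0+60,u0:u0+80],None,fx=F,fy=F,interpolation=cv2.INTER_CUBIC))
```

```text
t 17.75 pos [ 0.536  -0.2129  0.1023] slicer [-1.000e-04  1.360e-02  1.023e-01] F [ 1.2 -1.5 -2.6] open 0.0246 q [-0.2   0.55  0.63  1.94 -0.44  0.8   0.59]
[-0.45 -0.52  0.05]
```

View pics/o.png

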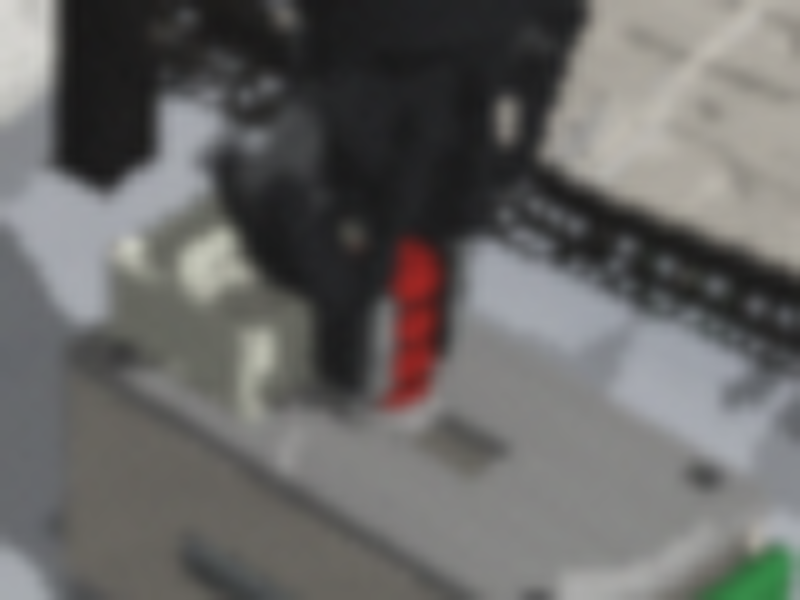

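Emit:
{"fn": "arm_command", "kwargs": {"targets": [{"linear": [0,0,1],"delta_rot": [0,0,0],"hand": -1},{"linear": [0,0,1.5],"delta_rot": [0,0,0],"hand": -1},{"linear": [0,0,1.5],"delta_rot": [0,0,0],"hand": -1}]}}

```text
time: 18.18
tool_pos: [0.5361, -0.213, 0.1021]
eef_rot: [-0.001, 0.999, -0.04, -0.0]
contact_force: [-2.7, 1.1, 12.0]
opening: 0.0245
```

Run:
```python
from h import *
st();print(read_state()["torque"].round(2))
```

```text
t 18.18 pos [ 0.5361 -0.213   0.1021] slicer [-0.      0.0135  0.1021] F [-2.7  1.1 12. ] open 0.0245 q [-0.2   0.55  0.63  1.94 -0.44  0.8   0.6 ]
[0.15 0.52 0.04]
```

Collar is down (12 N at TCP z 0.102, as expected). Release and look.

Emit:
{"fn": "arm_command", "kwargs": {"targets": [{"linear": [0,0,-0.5],"delta_rot": [0,0,0],"hand": -0.3},{"linear": [0,0,-0.5],"delta_rot": [0,0,0],"hand": 0},{"linear": [0,0,-0.5],"delta_rot": [0,0,0],"hand": 0.1},{"linear": [0,0,-0.5],"delta_rot": [0,0,0],"hand": 0.1},{"linear": [0,0,-10],"delta_rot": [0,0,0],"hand": 0.1},{"linear": [0,0,-25],"delta_rot": [0,0,0],"hand": 0.1},{"linear": [0,0,-50],"delta_rot": [0,0,0],"hand": 0.1},{"linear": [0,0,-100],"delta_rot": [0,0,0],"hand": 0.1},{"linear": [0,0,-140],"delta_rot": [0,0,0],"hand": 0.1},{"linear": [-20,0,-150],"delta_rot": [0,0,0],"hand": 0.1},{"linear": [-70,-10,-150],"delta_rot": [0,0,0],"hand": 0.1},{"linear": [-80,-50,-150],"delta_rot": [0,0,0],"hand": 0.1},{"linear": [-80,-100,-150],"delta_rot": [0,0,0],"hand": 0.1},{"linear": [-80,-150,-150],"delta_rot": [0,0,0],"hand": 0.1},{"linear": [-80,-170,-150],"delta_rot": [0,0,0],"hand": 0.1},{"linear": [-80,-170,-150],"delta_rot": [0,0,0],"hand": 0.1}]}}

```text
time: 20.18
tool_pos: [0.4704, -0.0361, 0.2531]
eef_rot: [-0.001, 0.999, -0.039, 0.0]
contact_force: [-0.1, -1.1, 0.1]
opening: 0.0474
```

Run:
```python
from h import *
import cv2
st()
im=snapshot("scene")[:,:,::-1];u0,v0,F=270,215,6
cv2.imwrite("pics/p.png",cv2.resize(im[v0:v0+95,u0:u0+130],None,fx=F,fy=F,interpolation=cv2.INTER_CUBIC))
cv2.imwrite("pics/p1.png",im)
im=snapshot("top")[:,:,::-1]
cv2.imwrite("pics/p2.png",cv2.resize(im[210:280,200:410],None,fx=3.8,fy=3.8,interpolation=cv2.INTER_CUBIC))
P=sl(0,.0125,.138);print(proj("scene",[P]),((proj("scene",[P])-[u0,v0]+.5)*F))
```

```text
t 20.18 pos [ 0.4704 -0.0361  0.2531] slicer [-0.0798  0.1845  0.2531] F [-0.1 -1.1  0.1] open 0.0474 q [-0.69  0.12  0.71  2.03 -0.09  1.02 -0.02]
[[318.86128698 240.9414037 ]] [[296.16772188 158.64842222]]
```

View pics/p.png

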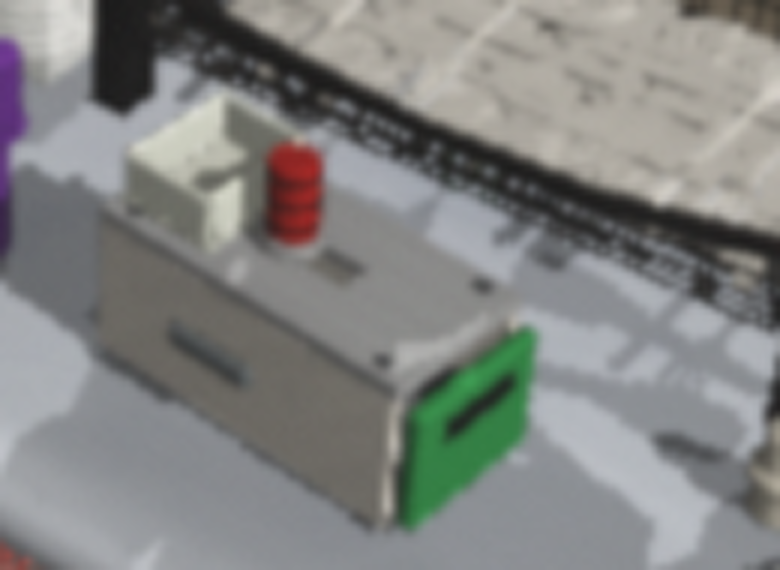

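View pics/p1.png

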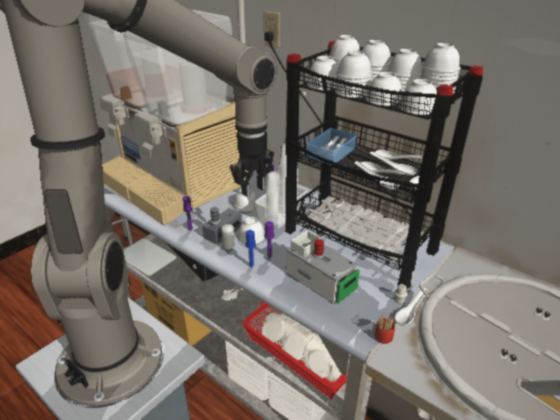

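View pics/p2.png

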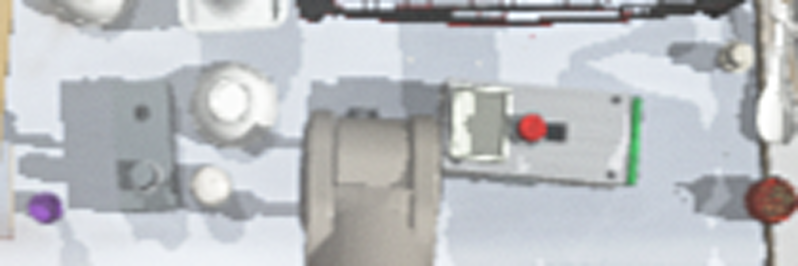

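Run:
```python
from h import *
import cv2
for n in("scene","top"):
    im=snapshot(n)[:,:,::-1]; u0,v0=(330,260)if n=="scene" else (350,225)
    cv2.imwrite(f"pics/q_{n}.png",cv2.resize(im[v0:v0+45,u0:u0+60],None,fx=12,fy=12,interpolation=cv2.INTER_CUBIC))
    b=im[:,:,:].astype(int);m=(b[:,:,1]>b[:,:,2]+35)&(b[:,:,1]>b[:,:,0]+30)
    m[:, :325]=0;m[:,385:]=0
    o=cv2.imread(f"pics/{n}0.png").astype(int);m0=(o[:,:,1]>o[:,:,2]+35)&(o[:,:,1]>o[:,:,0]+30);m0[:,:325]=0;m0[:,385:]=0
    for mm in(m0,m):
        v,u=np.nonzero(mm);print(n,u.min(),u.max(),v.min(),v.max(),u.mean().round(2),v.mean().round(2))
    for y in(-.1364,-.100,-.095,-.090,-.085):
        P=[sl(0,y,.044)] ;print(y,proj(n,P).round(2))
```

```text
scene 350 371 277 310 360.26 293.74
scene 337 358 270 302 347.37 285.82
-0.1364 [[360.58 293.15]]
-0.1 [[349.37 286.52]]
-0.095 [[347.86 285.63]]
-0.09 [[346.36 284.74]]
-0.085 [[344.87 283.86]]
top 376 379 237 258 377.86 247.54
top 365 368 236 258 366.61 246.56
-0.1364 [[376.65 247.47]]
-0.1 [[367.01 246.82]]
-0.095 [[365.69 246.74]]
-0.09 [[364.36 246.65]]
-0.085 [[363.04 246.56]]
```

View pics/q_scene.png

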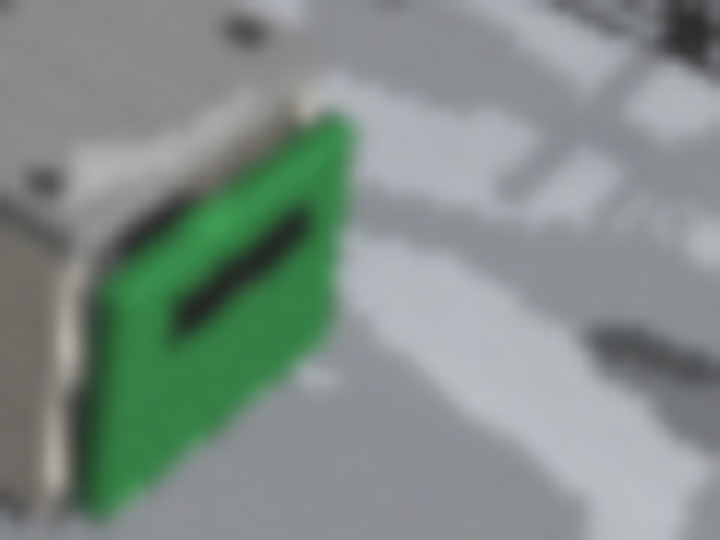

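View pics/q_top.png

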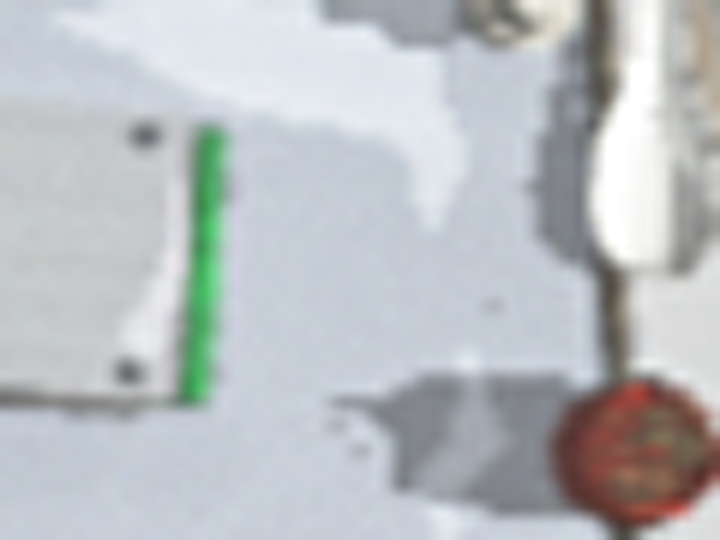

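```bash
python3 -c "
from station import *
print(sign_off())"
```

```text
the job is handed in; nothing more can be done
None
```

The cassette is pushed home and locked with the red-headed pin. I handed the job in at about 20 s of the 58 s allowed.

**Cassette:** I pushed it about 42 mm with the shut fingers until it stopped hard at about 22 N. The pictures taken at the end show its front in the same place, close against the box.

**Pin:** I took it from the caddy and put it down through the slot without touching the sides. It met the bush 52 mm down, as described. I dragged it along under a light load (5–10 N) until it dropped into the hole, then lowered it until the collar rested on the cover. That gave 12 N of resistance at the expected height.

**Last pictures:** The pin stands upright with its collar on the cover and the gripper is well clear. The grey-headed pin is still in its socket, and everything else in view appears where it was.

**Checks that disagreed:**
- The hole turned up at +13.6 mm along the slot by my estimate, just outside the stated 12 mm. My slicer position is only good to about 2 mm, so I put it down to that.
- A thin dark line still shows between the green front and the box. I estimated the front's outer face at about 94–95 mm from the slot centre, 9–10 mm beyond the end of the box. With the plate's own thickness unknown, the hard stop is the evidence that the cassette is home.

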